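Hang the slide basket up to drip

ROBOT

A 7-joint arm with a two-finger parallel gripper is mounted at the origin on the work surface. World frame = base frame: x ahead of the robot, y to its left, z up, the work surface at z = 0. Lengths are in m, angles in rad, forces in N, time in s.
With the tool pointing down it reaches from about 0.4 to 0.85 m from the base axis. Payload 10.4 kg.
Tool frame: the origin (TCP) lies midway between the tips of the shut fingers; the grasp point (between the pads) lies 19 mm behind it; z points along the fingers, y is the line along which they close (so a half turn about z gives the same grasp; the last joint's range is limited). The gripper opens to 87 mm and grips with 3 to 60 N. Pads are 19 mm wide; open, the fingers measure 117 mm over their backs; the gripper's body (75 mm by 190 mm) begins 51 mm behind the grasp point.
Start: joints at [1.316, 0.332, -0.065, 1.46, 0.022, 1.35, -0.088], TCP at [0.144, -0.608, 0.223] pointing down, gripper open.
Joint ranges: [-2.6, 2.6], [-0.5, 2.12], [-1.47, 1.34], [0.16, 2.42], [-1.27, 4.41], [0.06, 2.06], [-2.6, 2.6]. Speed limits (rad/s): [2.22, 2.22, 2.79, 2.79, 3.14, 3.14, 3.14].

INTERFACE

Orientations are given as a unit quaternion [x, y, z, w].
In Python, from bench import sensors, eyes, order gives the robot as it stands.
- The arm moves only by the tool arm_command, never from a script. Its argument "steps" is a list of rows, each an object with "rot": the turn, a rotation vector about the world's x, y, z in degrees, a list of three; "slide": the shift along the world's x, y, z in m, a list of three; "grip": the opening, from 0 (shut) to 1 (fully open). A call has exactly 8 rows; each row shifts and turns the commanded pose from where the row before left it; what a row does not reach is not made up. A row lasts 1/8 s, in which the tool goes at most 62.5 mm and 10.7 degrees, less where a joint would pass 70% of its speed; a pose out of reach is approached as far as the arm can. A call with a gripper value outside its range is refused whole. The fingers move at their own pace and stop on an object; "newtons" is the grip in N (left out, the last holds). Time passes only in rows, so rows that do not move let the fingers close, or fill a call up. It gives the time, the measured TCP pose, the force, the opening and the grip force at its end, in the units of the state.
- sensors.read_state(): the state, without advancing time (a new reading comes with each control period).
- eyes.camera(name): name is "scene" or "top" or "wrist"; returns a dict with "pixels" (400x640x3 uint8, red, green, blue), "intrinsics" (3x3 intrinsics, pixels), "pose" (4x4, takes a point from camera to world coordinates). Camera axes: x right, y down, z forward; pixel columns grow to the right and rows downward; lengths in m; the calibration is good to about 2 mm. The wrist camera is an equidistant fisheye: a pixel r from the principal point sees the ray r / f radians off the axis. A picture is of the moment at which its call begins. There is no depth.
- order.close_job(): hands the job in; it is judged then, once.
Trained networks look in a picture, given as the dict that the camera call returned (one of the last four; its "shot" number tells which), for a name from the list of things; names that differ only in an ending like _2 or _b are one class to them, and where a whole thing is asked for, a point or a joint stands for the part that bears it (a point fixed in the world has none). Each returns a list of dicts, best first, with "conf" (0 to 1); they miss things now and then, are a little off and sometimes report something else, mostly with a low value. They report only what shows in the picture. A call takes as long as a camera call. They do not tell look-alikes from the thing itself.
- eyes.look_for(name, picture): "bbox" ([left, top, right, bottom] in pixels, round what is visible of it).
The state is a dict: "time": time; "joint_positions": joint angles; "joint_vel": joint speeds; "joint_torque": joint torques, N m; "ee_pos": TCP position; "eef_rot": TCP orientation; "ft_force": force on the tool from outside, world axes, zero at the start; "torque": the same for the moment, N m; "width": finger opening in m; "grip_force": force on a finger pad.
Only numpy, scipy, OpenCV 4.12 (cv2) and the standard library are available. Lean on these libraries where they do the work, as an engineer would, in place of code of your own. Each camera call takes 0.05 s, during which the arm holds its last target. There are 200 camera calls.

TASK

The wash is over: swing the cleaner's clear hood up past the point where its spring takes over, so that it stays fully open by itself. Then take the wire basket of slides out of the tank and hang it by its wire bail on the hook of the drip stand, hanging free and upright, and let go. Leave the hood open and the other things on the bench where they are.

Things in the scene. Friction and masses are not known exactly. Their poses are not given: they have to be found in the camera images.
- bath: Bench-top cleaner, fixed: a grey open tank, outside 170 mm along its x, 220 mm along its y, rim 115 mm high; walls 10 mm thick, inner floor 15 mm above the bench. Origin: centre of its underside. Its +x points away from the robot, to the hinge side; the control panel is on its -x face.
- hood_hinge (a point): Middle of the hood's hinge line, on the tank's far (+x) rim, 118 mm above the bench. The hinge line runs along the tank's y.
- hood (a joint): Angle of the clear box-shaped hood (170 x 220 mm, 68 mm high, 0.6 kg), rad: 0 shut, 1.92 fully open against its stop, leaning back. Weight and spring push it shut below about 0.85 (over-centre point) and carry it open by itself above; lifting the handle takes 1 to 3 N. Damped: about 2 s to swing fully open when let go near 1.1.
- hood_handle (a point): Middle of the hood's handle: round steel bar 10 mm thick, parallel to the hinge, 104 mm free between brackets, 45 mm in front of the hood. Shut: 215 mm from the hinge line towards tank's -x, 56 mm above it (174 mm above the bench). It turns with the hood, which stays behind or below the bar: fingers pointing straight down can hold it past the spring's point, the bar turning in them.
- basket_grip (a point): Centre of the basket's black upright grip block: 22 mm along basket x, 12 mm along y (pinch this way from above), 38 mm tall, on the middle of the bail; centre 25 mm above the bail's underside, 127 mm above the basket's bottom. Axes: z up, y in the plane of the bail, x square to it. The basket (80 x 80 mm, sides 45 mm high, about 0.16 kg) stands in the tank.
- bail (a point): Underside of the bail at its middle, to rest on the hook. The bail is a steel wire arch 6 mm thick rising from the basket's two y sides; its top is level for 28 mm along y, then slopes down. Under it, above the basket's rim, is an opening 57 mm high and 70 mm wide, through which the hook passes along the basket's x (either way).
- stand: Drip stand, fixed: a steel tray 150 x 150 mm, 12 mm high, an upright post 14 mm thick, 216 mm high, 85 mm behind the middle (its +x side), and one hook that points along its -x (roughly to the robot). Origin: centre of the tray's underside.
- hook (a point): Top of the hook's dip, 204 mm above the bench over the tray's middle: the bail's underside rests here. The hook is an 8 mm bar from the post (85 mm behind, stand's +x) gently down to the dip, level for 20 mm, ending in a tip turned up 30 mm in front of the dip (stand's -x), its top 16 mm above the dip. Axes as the stand.
- basket: The wire basket as a whole; origin at the centre of its underside, 102 mm below the underside of the bail; axes as for its grip.
- beaker: Bystander, not to be moved: open glass beaker, 60 mm across, 85 mm tall. Origin: centre of its underside.
- weight: Bystander, not to be moved: knobbed brass balance weight, 40 mm across, 62 mm tall. Origin: centre of its underside.
- jar: Bystander, not to be moved: small lidded amber jar, 54 mm across, 75 mm tall. Origin: centre of its underside.
- dish: Bystander, not to be moved: flat clear closed dish, 90 mm across, 15 mm tall. Origin: centre of its underside.
- spatula: Bystander, not to be moved: hand spatula lying flat, 180 mm long. Origin: centre of its underside (handle to its -x).
- flask: Bystander, not to be moved: white plastic bottle, 70 mm across, 160 mm tall, at the far side of the bench. Origin: centre of its underside.
There are look-alikes about, which are no part of the job. Leave any brown or pink look-alike of the stand alone.

How it is judged:
On the way, in this order (a step that is already met when the one before it is completed fails the run):
1. the hood stands open by itself, past its over-centre point, with the gripper off it (value of joint hood above 1.6 rad and contact force between the fingers and hood below 0.1 N), for 0.2 s.
2. the basket is lifted clear of the tank (height (world z) of basket above 0.118 m), for 0.1 s.
At the end, for the whole second after the job is handed in: Hood beyond 1.6 rad; bail's middle on the hook between tip and post (28 mm before to 60 mm behind the dip), within 30 mm sideways, 10 mm below to 22 mm above the dip; basket leaning under 0.35 rad, its weight on the stand (over 0.4 N), slower than 0.08 m/s, let go (value of joint hood above 1.6 rad and x of bail in the frame of hook between -0.028 and 0.06 m and y of bail in the frame of hook between -0.03 and 0.03 m and z of bail in the frame of hook between -0.01 and 0.022 m and angle between bail's own z axis and vertical below 0.35 rad and contact force between stand and basket above 0.4 N and linear speed of basket below 0.08 m/s); the robot touches nothing.
It fails at once if another thing on the bench is pushed more than 40 mm from its place (distance of any of beaker, weight, jar, dish, spatula, flask from where it was at the start of the episode above 0.04 m).
It also fails if it takes over 70 s, if anything falls off the work surface, if the arm or the gripper's body presses on something with over 40 N, if the wrist force passes 120 N, or if a joint passes its speed limit or range.

## Working session

There is one attempt and no reset: what is moved stays moved. The work goes in short steps, Python scripts to look and compute and a tool call to move; the robot and the scene stay as the last step left them, time stands still between calls to the robot, and variables do not carry over. Pictures are saved under pics/ and viewed, at most 13 in all, crops included, and the job is handed in when it is done.

Besides the shell and the picture viewer there is one more tool, called after "Request:" by a JSON object that holds its "api" and its "payload". arm_command: Moves the arm, as the interface text tells. Its arguments: {"type":"object","properties":{"steps":{"type":"array","items":{"type":"object","properties":{"rot":{"type":"array","items":{"type":"number"}},"slide":{"type":"array","items":{"type":"number"}},"grip":{"type":"number"}}}},"newtons":{"type":"number"}},"required":["steps"]}

```bash
mkdir -p pics; ls; cat > h.py <<'E'
import numpy as np, cv2
from bench import sensors, eyes, order
def ray(p,uv):
    K=p["intrinsics"];T=np.array(p["pose"]);d=np.array([(uv[0]-K[0][2])/K[0][0],(uv[1]-K[1][2])/K[1][1],1.])
    return T[:3,3],T[:3,:3]@d
def atz(p,uv,z):
    o,d=ray(p,uv);return o+d*(z-o[2])/d[2]
def proj(p,P):
    T=np.linalg.inv(np.array(p["pose"]));q=T[:3,:3]@np.array(P)+T[:3,3];K=np.array(p["intrinsics"]);q=K@q;return q[:2]/q[2]
def tri(pairs):
    A=np.zeros((3,3));b=np.zeros(3)
    for p,uv in pairs:
        o,d=ray(p,uv);d=d/np.linalg.norm(d);M=np.eye(3)-np.outer(d,d);A+=M;b+=M@o
    return np.linalg.solve(A,b)
def save(p,n): cv2.imwrite(f"pics/{n}.png",p["pixels"][:,:,::-1])
E
python3 - <<'E'
from h import *
for c in ["scene","top"]:
    p=eyes.camera(c);save(p,c+"0");print(c,np.round(p["pose"],3).tolist())
    for n in ["bath","hood","hood_handle","basket_grip","bail","stand","hook","basket","beaker","weight","jar","dish","spatula","flask"]:
        print(n,[(round(d["conf"],2),np.round(d["bbox"]).astype(int).tolist()) for d in eyes.look_for(n,p)[:3]])
s=sensors.read_state();print(s["ee_pos"],s["eef_rot"],s["time"],s["ft_force"])
E
```

```text
pics
scene [[0.842, 0.432, -0.322, 0.888], [0.539, -0.689, 0.486, -0.529], [-0.012, -0.582, -0.813, 1.164], [0.0, 0.0, 0.0, 1.0]]
bath []
hood [(0.77, [218, 277, 352, 398]), (0.71, [284, 232, 307, 265]), (0.65, [302, 167, 333, 193])]
hood_handle [(0.6, [216, 276, 357, 400]), (0.34, [174, 284, 229, 336])]
basket_grip []
bail []
stand [(0.85, [366, 160, 446, 242]), (0.79, [246, 88, 312, 160]), (0.78, [335, 82, 396, 158])]
hook [(0.75, [250, 82, 312, 159]), (0.56, [334, 83, 397, 156])]
basket [(0.21, [358, 277, 370, 305])]
beaker [(0.57, [322, 250, 348, 282])]
weight [(0.81, [357, 276, 369, 303]), (0.62, [283, 232, 308, 265])]
jar [(0.82, [284, 233, 306, 262])]
dish [(0.93, [303, 165, 331, 194])]
spatula [(0.85, [171, 282, 229, 336])]
flask [(0.74, [388, 278, 421, 324])]
top [[0.01, -0.981, 0.196, 0.248], [-1.0, -0.01, 0.002, 0.075], [0.0, -0.196, -0.981, 1.261], [0.0, 0.0, 0.0, 1.0]]
bath [(0.8, [401, 95, 510, 192])]
hood [(0.66, [407, 96, 513, 192])]
hood_handle [(0.58, [410, 98, 514, 192])]
basket_grip []
bail []
stand [(0.93, [225, 92, 288, 181]), (0.77, [197, 276, 270, 355])]
hook [(0.73, [141, 189, 216, 270]), (0.69, [224, 94, 290, 186]), (0.63, [197, 277, 271, 354])]
basket []
beaker [(0.78, [343, 149, 365, 184])]
weight [(0.72, [346, 124, 360, 144])]
jar [(0.72, [346, 196, 366, 223]), (0.22, [348, 127, 363, 147])]
dish [(0.72, [249, 228, 282, 258]), (0.31, [345, 126, 360, 146])]
spatula [(0.66, [433, 216, 464, 284])]
flask [(0.83, [337, 74, 365, 113])]
[ 0.14361066 -0.60831523  0.22257155] [9.93287875e-01 1.15668468e-01 2.26727484e-06 5.95912785e-05] 1.5 [0.513948   0.08730465 0.74841116]
```

View pics/scene0.png

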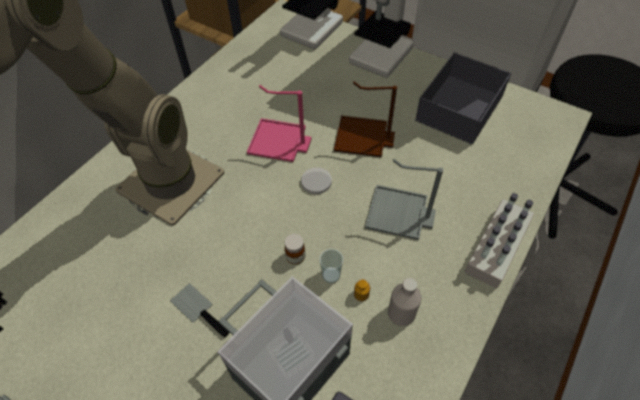

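View pics/top0.png

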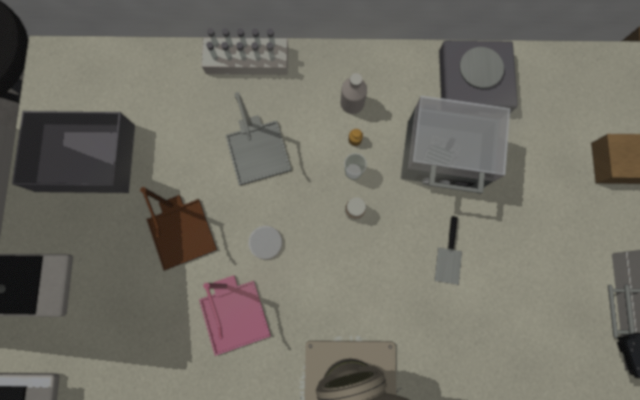

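The scene picture shows the tank with its clear hood at about (285,345) and the grey stand at (400,200). The pink and brown stands are look-alikes. In the top picture the handle bar lies near (458,186), the tank at (460,140) and the grey stand at (258,150).

```bash
python3 - <<'E'
from h import *
t=eyes.camera("top");s=eyes.camera("scene")
a=cv2.resize(t["pixels"][85:225,390:530],(560,560),interpolation=3)   # x4
b=cv2.resize(t["pixels"][85:195,215:325],(240,240),interpolation=3)
cv2.imwrite("pics/topc.png",np.hstack([a,np.vstack([b,np.zeros((320,240,3),np.uint8)])])[:,:,::-1])
b=cv2.resize(s["pixels"][265:400,205:365],(800,675),interpolation=3)
cv2.imwrite("pics/scc.png",cv2.resize(s["pixels"][270:400,210:370],(736,598),interpolation=3)[:,:,::-1]) #x4.6
L,R=atz(t,(432,184),.174),atz(t,(484,188),.174);print("bar",L,R,(L+R)/2)
for n,uv in dict(tray_nl=(239,184),tray_nr=(292,170),tray_fl=(228,136),tray_fr=(280,124)).items():print(n,atz(t,uv,.012))
E
```

```text
bar [ 0.4926487  -0.18592132  0.174     ] [ 0.48412374 -0.30973347  0.174     ] [ 0.48838622 -0.2478274   0.174     ]
tray_nl [0.5236747  0.30547356 0.012     ]
tray_nr [0.56478791 0.16074645 0.012     ]
tray_fl [0.66124678 0.34253945 0.012     ]
tray_fr [0.69812997 0.19762465 0.012     ]
```

View pics/topc.png

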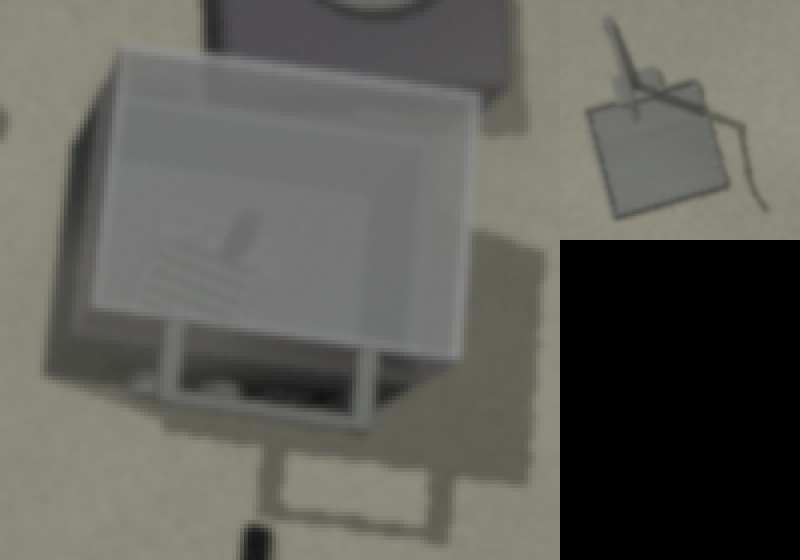

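View pics/scc.png

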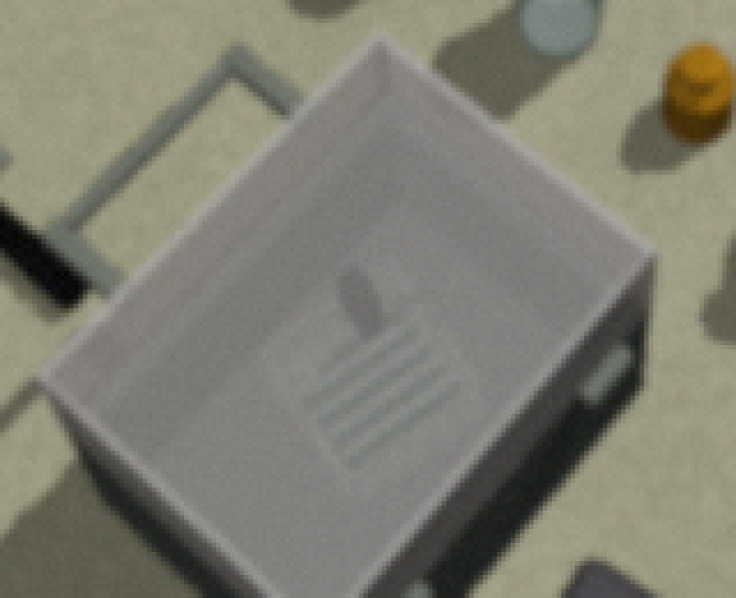

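```bash
python3 - <<'E'
from h import *
t=eyes.camera("top");s=eyes.camera("scene")
f=lambda u,v:(390+u/4,85+v/4)
L,R=atz(t,f(168,399),.174),atz(t,f(366,423),.174);m=(L+R)/2;print("bar",L,R,m,np.linalg.norm(L-R))
for c in [(122,48),(480,95),(460,357),(92,308)]:print("hood corner",atz(t,f(*c),.186))
d=L-R;print("yaw y-axis",np.degrees(np.arctan2(-d[0],d[1])))
# scene bar: ends in scc px
g=lambda u,v:(210+u/4.6,270+v/4.6)
print("scene bar",atz(s,g(238,52),.174),atz(s,g(60,232),.174))
for c in [(380,38),(652,252),(45,380)]:print("sc corner",atz(s,g(*c),.186))
C=np.array([.612,.252]);y=np.radians(15);X=np.array([np.cos(y),np.sin(y)])
for n,k,z in [("dip",0,.204),("tip",-.03,.22),("posttop",.085,.216),("postbase",.085,.012)]:
    P=[*(C+k*X),z];q=proj(t,P);print(n,np.round(P,3),"top",q,"crop",560+(q[0]-215)*2.18,(q[1]-85)*2.18,"scene",proj(s,P))
for c in [(366,160),]:pass
E
```

```text
bar [ 0.49081134 -0.18585461  0.174     ] [ 0.47735341 -0.3033802   0.174     ] [ 0.48408237 -0.2446174   0.174     ] 0.11829362075199916
hood corner [ 0.70873483 -0.16272626  0.186     ]
hood corner [ 0.68039354 -0.38058904  0.186     ]
hood corner [ 0.51544358 -0.35731419  0.186     ]
hood corner [ 0.54331883 -0.13961628  0.186     ]
yaw y-axis -6.532521903461739
scene bar [ 0.49447987 -0.18185563  0.174     ] [ 0.48022869 -0.29827744  0.174     ]
sc corner [ 0.5517813  -0.14420514  0.186     ]
sc corner [ 0.7147399  -0.16695057  0.186     ]
sc corner [ 0.52268598 -0.35729083  0.186     ]
dip [0.612 0.252 0.204] top [249.07186125 130.48525641] crop 634.2766575344389 99.15785897744968 scene [402.22249546 165.81173846]
tip [0.583 0.244 0.22 ] top [250.84254235 140.09699108] crop 638.1367423318483 120.11144054535124 scene [391.09352845 158.92113921]
posttop [0.694 0.274 0.216] top [240.49984409  95.9693149 ] crop 615.5896601183591 23.913106482904578 scene [436.99407757 170.46545546]
postbase [0.694 0.274 0.012] top [252.87797788 125.09508814] crop 642.5739917721476 87.40729214067524 scene [424.14746933 217.40134588]
```

Request:
{"api": "arm_command", "payload": {"steps": [{"slide":[0.04,0.042,0.008],"rot":[0,0,8.65],"grip":0.4},{"slide":[0.04,0.042,0.008],"rot":[0,0,8.65],"grip":0.4},{"slide":[0.04,0.042,0.008],"rot":[0,0,8.65],"grip":0.4},{"slide":[0.04,0.042,0.008],"rot":[0,0,8.65],"grip":0.4},{"slide":[0.04,0.042,0.0],"rot":[0,0,8.65],"grip":0.4},{"slide":[0.04,0.042,0.0],"rot":[0,0,8.65],"grip":0.4},{"slide":[0.04,0.042,0.0],"rot":[0,0,8.65],"grip":0.4},{"slide":[0.04,0.042,0.0],"rot":[0,0,8.65],"grip":0.4}], "newtons": 12}}

```text
time: 2.7
ee_pos: [0.4646, -0.2709, 0.2549]
eef_rot: [0.75, 0.661, 0.0, 0.0]
ft_force: [0.6, 0.1, -0.3]
width: 0.0349
grip_force: 0.0
```

Request:
{"api": "arm_command", "payload": {"steps": [{"slide":[0.022,0.027,0],"grip":0.4},{"slide":[0,0,-0.03],"grip":0.4},{"slide":[0,0,-0.03],"grip":0.4},{"slide":[0,0,-0.025],"grip":0.4},{"slide":[0,0,-0.016],"grip":0.4},{"grip":0},{"grip":0},{"grip":0}]}}

```text
schema error: expected keys rot, slide, grip
```

Request:
{"api": "arm_command", "payload": {"steps": [{"slide":[0.022,0.027,0],"rot":[0,0,0],"grip":0.4},{"slide":[0,0,-0.03],"rot":[0,0,0],"grip":0.4},{"slide":[0,0,-0.03],"rot":[0,0,0],"grip":0.4},{"slide":[0,0,-0.025],"rot":[0,0,0],"grip":0.4},{"slide":[0,0,-0.016],"rot":[0,0,0],"grip":0.4},{"slide":[0,0,0],"rot":[0,0,0],"grip":0},{"slide":[0,0,0],"rot":[0,0,0],"grip":0},{"slide":[0,0,0],"rot":[0,0,0],"grip":0}]}}

```text
time: 3.7
ee_pos: [0.4862, -0.2455, 0.1546]
eef_rot: [0.752, 0.659, 0.0, 0.001]
ft_force: [0.7, 0.3, -0.1]
width: 0.0125
grip_force: 0.0
```

Request:
{"api": "arm_command", "payload": {"steps": [{"slide":[0,0,0],"rot":[0,0,0],"grip":0},{"slide":[0.009,-0.0012,0.0272],"rot":[0,0,0],"grip":0},{"slide":[0.0135,-0.0018,0.0279],"rot":[0,0,0],"grip":0},{"slide":[0.0171,-0.0023,0.0257],"rot":[0,0,0],"grip":0},{"slide":[0.0205,-0.0027,0.023],"rot":[0,0,0],"grip":0},{"slide":[0.0236,-0.0031,0.02],"rot":[0,0,0],"grip":0},{"slide":[0.0261,-0.0034,0.0164],"rot":[0,0,0],"grip":0},{"slide":[0.028,-0.0037,0.0126],"rot":[0,0,0],"grip":0}]}}

```text
time: 4.7
ee_pos: [0.6236, -0.2649, 0.3083]
eef_rot: [0.753, 0.659, -0.0, 0.001]
ft_force: [-2.5, -3.2, 2.2]
width: 0.0094
grip_force: 12.0
```

Request:
{"api": "arm_command", "payload": {"steps": [{"slide":[0.0295,-0.0039,0.0085],"rot":[0,0,0],"grip":0},{"slide":[0.0228,-0.003,0.0037],"rot":[0,0,0],"grip":0},{"slide":[0,0,0],"rot":[0,0,0],"grip":0},{"slide":[0,0,0],"rot":[0,0,0],"grip":0.4},{"slide":[0,0,0.02],"rot":[0,0,0],"grip":0.4},{"slide":[0,0,0.04],"rot":[0,0,0],"grip":0.4},{"slide":[-0.02,0,0.03],"rot":[0,0,0],"grip":0.4},{"slide":[-0.06,0,0],"rot":[0,0,0],"grip":0.4}]}}

```text
time: 5.7
ee_pos: [0.5973, -0.2693, 0.4092]
eef_rot: [0.751, 0.66, 0.002, 0.0]
ft_force: [0.0, -0.7, 2.8]
width: 0.0345
grip_force: 0.0
```

Request:
{"api": "arm_command", "payload": {"steps": [{"slide":[-0.06,0.02,0.0],"rot":[0,0,0],"grip":0.4},{"slide":[-0.06,0.04,0],"rot":[0,0,0],"grip":0.4},{"slide":[0,0.04,0],"rot":[0,0,0],"grip":0.4},{"slide":[0,0.04,0],"rot":[0,0,0],"grip":0.4},{"slide":[0,0.04,0],"rot":[0,0,0],"grip":0.4},{"slide":[0,0,0],"rot":[0,0,0],"grip":0.4},{"slide":[0,0,0],"rot":[0,0,0],"grip":0.4},{"slide":[0,0,0],"rot":[0,0,0],"grip":0.4}]}}

```text
time: 6.7
ee_pos: [0.4842, -0.097, 0.4083]
eef_rot: [0.752, 0.659, -0.0, -0.0]
ft_force: [0.7, -1.3, -0.3]
width: 0.035
grip_force: 0.0
```

```bash
python3 - <<'E'
from h import *
t=eyes.camera("top");s=eyes.camera("scene")
for p in (t,s):
  for n in ["basket_grip","bail","basket","hood"]:
    print(n,[(round(d["conf"],2),np.round(d["bbox"]).astype(int).tolist()) for d in eyes.look_for(n,p)[:3]])
a=cv2.resize(t["pixels"][60:220,390:530],(490,560),interpolation=3)   # x3.5
b=cv2.resize(s["pixels"][260:400,230:310],(310,542),interpolation=3)
b=cv2.resize(s["pixels"][250:400,200:380],(310,258),interpolation=3)
cv2.imwrite("pics/o1.png",a[:,:,::-1]);cv2.imwrite("pics/o2.png",cv2.resize(s["pixels"][250:400,200:380],(720,600),interpolation=3)[:,:,::-1]) # x4
print(sensors.read_state()["ee_pos"])
E
```

```text
basket_grip [(0.59, [337, 73, 367, 113])]
bail []
basket [(0.42, [336, 72, 366, 115])]
hood [(0.93, [418, 23, 515, 88])]
basket_grip [(0.68, [267, 327, 315, 382])]
bail [(0.64, [270, 325, 318, 378])]
basket [(0.82, [266, 326, 316, 376])]
hood [(0.8, [302, 324, 404, 398])]
[ 0.4844247  -0.096009    0.40856018]
```

View pics/o1.png

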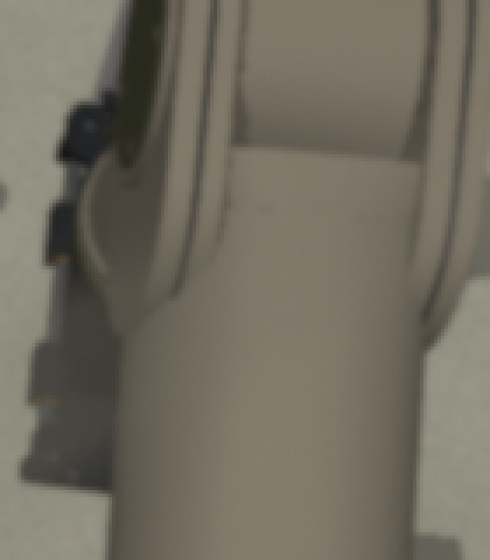

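View pics/o2.png

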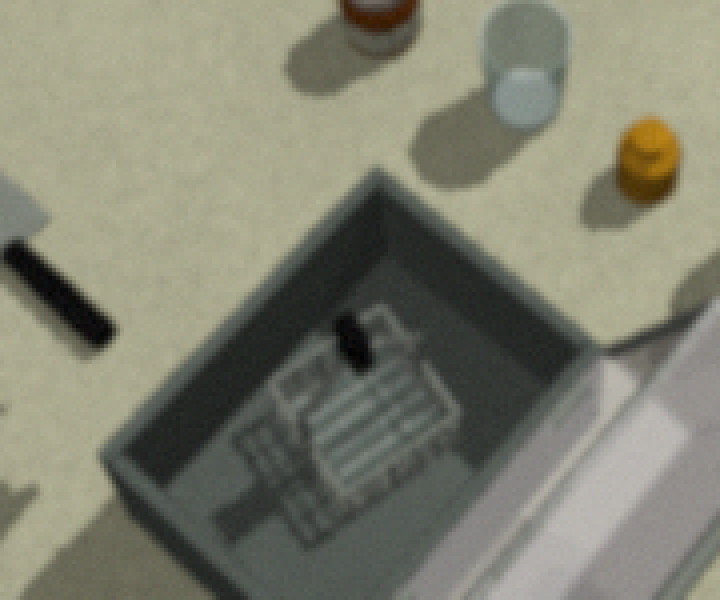

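The hood now stands open. In the scene crop the black grip is at (352,343), with basket rim corners at about (275,385), (388,308), (460,410) and (340,500).

```bash
python3 - <<'E'
from h import *
s=eyes.camera("scene");f=lambda u,v:(200+u/4,250+v/4)
print("grip top",atz(s,f(347,322),.161),"bot",atz(s,f(360,365),.123),"mid",atz(s,f(353,343),.142))
cs=[atz(s,f(*c),.060) for c in [(275,385),(388,308),(460,410),(340,500)]]
for a,b in zip(cs,cs[1:]+cs[:1]):
    d=b-a;print(np.round(a,3),round(np.linalg.norm(d),3),round(np.degrees(np.arctan2(d[1],d[0])),1))
print(np.mean(cs,0))
E
```

```text
grip top [ 0.60191993 -0.24117035  0.161     ] bot [ 0.61076227 -0.24625625  0.123     ] mid [ 0.60584383 -0.24353519  0.142     ]
[ 0.56  -0.264  0.06 ] 0.077 68.5
[ 0.588 -0.193  0.06 ] 0.073 -22.3
[ 0.656 -0.221  0.06 ] 0.082 -110.1
[ 0.628 -0.297  0.06 ] 0.076 154.1
[ 0.60814928 -0.24375016  0.06      ]
```

Request:
{"api": "arm_command", "payload": {"steps": [{"slide":[0.01,-0.04,0],"rot":[0,0,0],"grip":0.4},{"slide":[0.02,-0.04,0],"rot":[0,0,0],"grip":0.4},{"slide":[0.02,-0.04,0],"rot":[0,0,0],"grip":0.4},{"slide":[0.02,-0.02,0],"rot":[0,0,0],"grip":0.4},{"slide":[0,0,0],"rot":[0,0,0],"grip":0.4},{"slide":[0,0,0],"rot":[0,0,0],"grip":0.4},{"slide":[0,0,0],"rot":[0,0,0],"grip":0.4},{"slide":[0,0,0],"rot":[0,0,0],"grip":0.4}]}}

```text
time: 8.25
ee_pos: [0.5542, -0.2355, 0.4092]
eef_rot: [0.752, 0.659, 0.0, 0.0]
ft_force: [-0.8, 0.3, 0.0]
width: 0.035
grip_force: 0.0
```

```bash
python3 - <<'E'
from h import *
p=eyes.camera("wrist");print(np.round(p["pose"],3).tolist(),p["intrinsics"])
for n in ["basket_grip","bail","basket"]:
    print(n,[(round(d["conf"],2),np.round(d["bbox"]).astype(int).tolist()) for d in eyes.look_for(n,p)[:3]])
save(p,"w1")
E
```

```text
[[0.991, -0.125, -0.037, 0.564], [-0.131, -0.948, -0.291, -0.156], [0.001, 0.293, -0.956, 0.571], [0.0, 0.0, 0.0, 1.0]] [[309.70691629   0.         321.92902049]
 [  0.         309.70691629 204.20275264]
 [  0.           0.           1.        ]]
basket_grip [(0.56, [325, 130, 381, 191])]
bail [(0.71, [325, 134, 386, 188])]
basket [(0.9, [324, 131, 381, 188])]
```

View pics/w1.png

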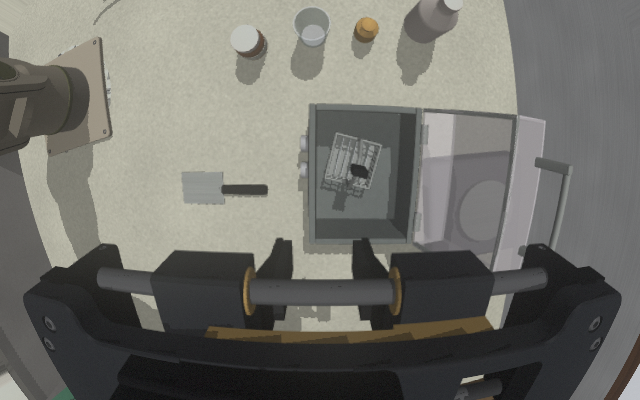

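The wrist picture shows the basket at (353,162) in the tank, with the grip at about (359,170). I need a zoom to see which way the bail runs.

```bash
python3 - <<'E'
import cv2
a=cv2.imread("pics/w1.png")[120:220,305:415]
a=cv2.convertScaleAbs(a,alpha=1.5,beta=0)
cv2.imwrite("pics/w1c.png",cv2.resize(a,(660,600),interpolation=cv2.INTER_CUBIC)) #x6
E
```

```text
(no output)
```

View pics/w1c.png

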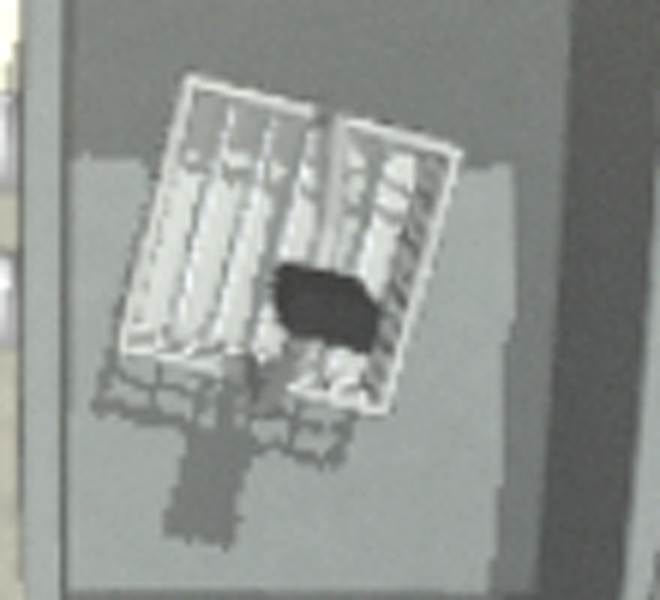

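The bail runs along the slides, from crop (325,115) to (265,385), so basket y points roughly along world y.

```bash
cat >> h.py <<'E'
def fray(p,uv):
    K=np.array(p["intrinsics"]);T=np.array(p["pose"]);q=np.array([(uv[0]-K[0,2])/K[0,0],(uv[1]-K[1,2])/K[1,1]]);r=np.linalg.norm(q)
    return T[:3,3],T[:3,:3]@np.array([*(q/r*np.sin(r)),np.cos(r)])
def fatz(p,uv,z):
    o,d=fray(p,uv);return o+d*(z-o[2])/d[2]
E
python3 - <<'E'
from h import *
p=eyes.camera("wrist");f=lambda u,v:(305+u/6,120+v/6)
cs=[fatz(p,f(*c),.060) for c in [(187,78),(458,152),(385,410),(125,350)]]
for a,b in zip(cs,cs[1:]+cs[:1]):
    d=b-a;print(np.round(a,3),round(np.linalg.norm(d),3),round(np.degrees(np.arctan2(d[1],d[0])),1))
print(np.mean(cs,0))
for z in (.142,.161):print("grip",fatz(p,f(327,305),z))
print("grip top pts",[np.round(fatz(p,f(*c),.161),3).tolist() for c in [(275,270),(335,265),(378,300),(375,348),(290,325)]])
E
```

```text
[ 0.584 -0.193  0.06 ] 0.078 -21.9
[ 0.656 -0.223  0.06 ] 0.076 -111.3
[ 0.628 -0.294  0.06 ] 0.076 159.4
[ 0.557 -0.267  0.06 ] 0.078 70.1
[ 0.6063076  -0.24425162  0.06      ]
grip [ 0.60684442 -0.24457233  0.142     ]
grip [ 0.60497692 -0.24065881  0.161     ]
grip top pts [[0.594, -0.231, 0.161], [0.608, -0.232, 0.161], [0.617, -0.241, 0.161], [0.615, -0.252, 0.161], [0.596, -0.244, 0.161]]
```

Request:
{"api": "arm_command", "payload": {"steps": [{"slide":[0.013,-0.0022,0],"rot":[0,0,9.5],"grip":0.45},{"slide":[0.013,-0.0022,0],"rot":[0,0,9.5],"grip":0.45},{"slide":[0.013,-0.0022,0],"rot":[0,0,9.5],"grip":0.45},{"slide":[0.013,-0.002,-0.02],"rot":[0,0,9.5],"grip":0.45},{"slide":[0,0,-0.04],"rot":[0,0,9.5],"grip":0.45},{"slide":[0,0,-0.04],"rot":[0,0,9.5],"grip":0.45},{"slide":[0,0,-0.04],"rot":[0,0,9.5],"grip":0.45},{"slide":[0,0,-0.04],"rot":[0,0,9.5],"grip":0.45}]}}

```text
time: 9.5
ee_pos: [0.6063, -0.2446, 0.2274]
eef_rot: [0.184, 0.983, -0.0, 0.0]
ft_force: [0.8, -0.7, -0.9]
width: 0.0391
grip_force: 0.0
```

```bash
python3 - <<'E'
from h import *
p=eyes.camera("wrist");save(p,"w2")
s=sensors.read_state();print(s["ee_pos"],s["joint_positions"],np.degrees(2*np.arctan2(s["eef_rot"][1],s["eef_rot"][0]))-90)
E
```

```text
[ 0.60415038 -0.24438542  0.22141514] [ 0.83747542  0.49906333 -0.75035217  1.34558621  0.33445281  1.43194446
  1.30988569] 69.25888291967365
```

View pics/w2.png

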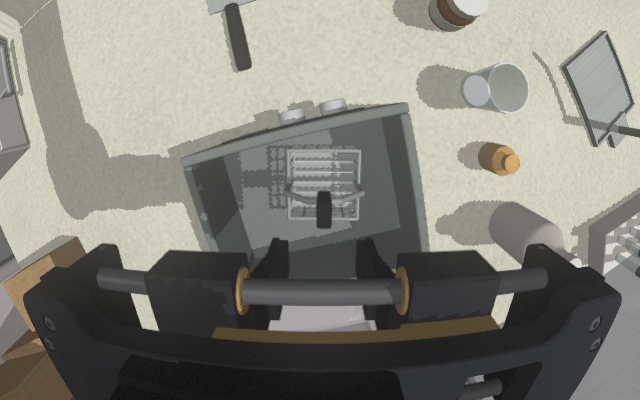

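The basket is square to the gripper and its grip (323,210) is centred between the fingers, so I can go down and pinch it.

Request:
{"api": "arm_command", "payload": {"steps": [{"slide":[0.002,0,-0.03],"rot":[0,0,0],"grip":0.45},{"slide":[0,0,-0.03],"rot":[0,0,0],"grip":0.45},{"slide":[0,0,-0.02],"rot":[0,0,0],"grip":0.45},{"slide":[0,0,-0.014],"rot":[0,0,0],"grip":0.45},{"slide":[0,0,0],"rot":[0,0,0],"grip":0},{"slide":[0,0,0],"rot":[0,0,0],"grip":0},{"slide":[0,0,0],"rot":[0,0,0],"grip":0},{"slide":[0,0,0],"rot":[0,0,0],"grip":0}], "newtons": 25}}

```text
time: 10.55
ee_pos: [0.6089, -0.2444, 0.1353]
eef_rot: [0.187, 0.982, 0.0, 0.001]
ft_force: [0.9, 0.8, 2.4]
width: 0.0119
grip_force: 25.0
```

Request:
{"api": "arm_command", "payload": {"steps": [{"slide":[0,0,0],"rot":[0,0,0],"grip":0},{"slide":[0,0,0.02],"rot":[0,0,0],"grip":0},{"slide":[0,0,0.03],"rot":[0,0,0],"grip":0},{"slide":[0,0,0.03],"rot":[0,0,0],"grip":0},{"slide":[0,0,0.03],"rot":[0,0,0],"grip":0},{"slide":[0,0,0.03],"rot":[0,0,0],"grip":0},{"slide":[0,0,0.03],"rot":[0,0,0],"grip":0},{"slide":[0,0,0.03],"rot":[0,0,0],"grip":0}]}}

```text
time: 11.55
ee_pos: [0.608, -0.2445, 0.3367]
eef_rot: [0.187, 0.982, -0.0, 0.0]
ft_force: [-0.2, -0.6, -2.2]
width: 0.0118
grip_force: 25.0
```

Request:
{"api": "arm_command", "payload": {"steps": [{"slide":[-0.011,0.025,0],"rot":[0,0,4.5],"grip":0},{"slide":[-0.011,0.04,0],"rot":[0,0,4.5],"grip":0},{"slide":[-0.011,0.04,0],"rot":[0,0,4.5],"grip":0},{"slide":[-0.011,0.04,0],"rot":[0,0,4.5],"grip":0},{"slide":[-0.011,0.04,0],"rot":[0,0,4.5],"grip":0},{"slide":[-0.011,0.04,0],"rot":[0,0,4.5],"grip":0},{"slide":[-0.011,0.04,0],"rot":[0,0,4.5],"grip":0},{"slide":[-0.011,0.04,0],"rot":[0,0,4.5],"grip":0}]}}

```text
time: 12.55
ee_pos: [0.5196, 0.0628, 0.3349]
eef_rot: [-0.128, 0.992, -0.0, 0.0]
ft_force: [0.5, 0.2, -1.4]
width: 0.012
grip_force: 25.0
```

Request:
{"api": "arm_command", "payload": {"steps": [{"slide":[-0.008,0.04,0],"rot":[0,0,0],"grip":0},{"slide":[-0.008,0.04,0],"rot":[0,0,0],"grip":0},{"slide":[-0.008,0.04,0],"rot":[0,0,0],"grip":0},{"slide":[0,0.03,0],"rot":[0,0,0],"grip":0},{"slide":[0,0.01,-0.02],"rot":[0,0,0],"grip":0},{"slide":[0,0,-0.03],"rot":[0,0,0],"grip":0},{"slide":[0,0,-0.03],"rot":[0,0,0],"grip":0},{"slide":[0,0,0],"rot":[0,0,0],"grip":0}]}}

```text
time: 13.55
ee_pos: [0.4952, 0.2192, 0.252]
eef_rot: [-0.126, 0.992, -0.001, -0.002]
ft_force: [0.3, 0.1, -0.5]
width: 0.0121
grip_force: 25.0
```

```bash
python3 - <<'E'
from h import *
s=eyes.camera("scene");t=eyes.camera("top");w=eyes.camera("wrist")
st=sensors.read_state();print(st["ee_pos"],st["joint_positions"],np.degrees(2*np.arctan2(st["eef_rot"][1],st["eef_rot"][0]))-90,st["ft_force"])
a=cv2.resize(s["pixels"][80:260,320:480],(480,540),interpolation=3)
b=cv2.resize(w["pixels"][60:260,230:410],(320,356),interpolation=3)
c=np.zeros((540,320,3),np.uint8);c[:356]=b
cv2.imwrite("pics/h1.png",np.hstack([a,c])[:,:,::-1])
E
```

```text
[0.49670197 0.22054094 0.25549284] [ 0.41712366  0.2979427  -1.09404305  1.58687545  0.26710852  1.41921171
  1.12421766] 104.48278480279387 [ 0.14475308  0.00269225 -1.30272109]
```

View pics/h1.png

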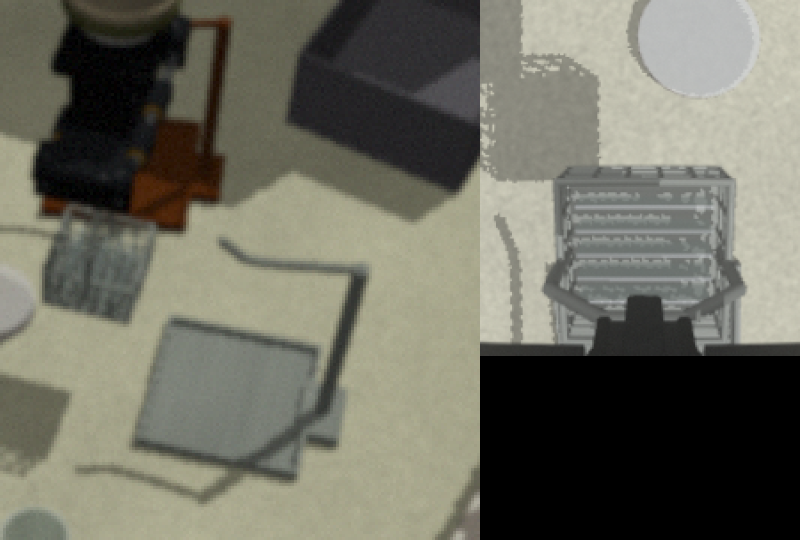

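The basket hangs upright in the gripper. The grey hook shows its tip at crop (222,242) and its post top at (362,268), which agrees with my estimate of the stand.

Request:
{"api": "arm_command", "payload": {"steps": [{"slide":[0.019,0.005,0],"rot":[0,0,0],"grip":0},{"slide":[0.019,0.005,0],"rot":[0,0,0],"grip":0},{"slide":[0.019,0.005,0],"rot":[0,0,0],"grip":0},{"slide":[0.019,0.005,0],"rot":[0,0,0],"grip":0},{"slide":[0.019,0.005,0],"rot":[0,0,0],"grip":0},{"slide":[0.019,0.005,0],"rot":[0,0,0],"grip":0},{"slide":[0.003,0.001,0],"rot":[0,0,0],"grip":0},{"slide":[0,0,0],"rot":[0,0,0],"grip":0}]}}

```text
time: 14.7
ee_pos: [0.6132, 0.2517, 0.2551]
eef_rot: [-0.126, 0.992, 0.0, 0.0]
ft_force: [0.5, -0.0, -1.8]
width: 0.0116
grip_force: 25.0
```

Request:
{"api": "arm_command", "payload": {"steps": [{"slide":[0,0,-0.01],"rot":[0,0,0],"grip":0},{"slide":[0,0,-0.008],"rot":[0,0,0],"grip":0},{"slide":[0,0,-0.006],"rot":[0,0,0],"grip":0},{"slide":[0,0,-0.004],"rot":[0,0,0],"grip":0},{"slide":[0,0,-0.002],"rot":[0,0,0],"grip":0},{"slide":[0,0,0],"rot":[0,0,0],"grip":0},{"slide":[0,0,0],"rot":[0,0,0],"grip":0},{"slide":[0,0,0],"rot":[0,0,0],"grip":0}]}}

```text
time: 15.7
ee_pos: [0.6137, 0.2515, 0.2249]
eef_rot: [-0.126, 0.992, 0.0, 0.0]
ft_force: [1.7, 0.2, 1.1]
width: 0.012
grip_force: 25.0
```

Request:
{"api": "arm_command", "payload": {"steps": [{"slide":[0,0,-0.001],"rot":[0,0,0],"grip":0},{"slide":[0,0,0],"rot":[0,0,0],"grip":0.15},{"slide":[0,0,0],"rot":[0,0,0],"grip":0.25},{"slide":[0,0,0],"rot":[0,0,0],"grip":0.4},{"slide":[0,0,0],"rot":[0,0,0],"grip":0.5},{"slide":[0,0,0],"rot":[0,0,0],"grip":0.5},{"slide":[0,0,0.02],"rot":[0,0,0],"grip":0.5},{"slide":[0,0,0.03],"rot":[0,0,0],"grip":0.5}]}}

```text
time: 16.7
ee_pos: [0.6132, 0.2512, 0.2748]
eef_rot: [-0.126, 0.992, 0.0, -0.0]
ft_force: [0.3, -0.0, 0.5]
width: 0.0428
grip_force: 0.0
```

Request:
{"api": "arm_command", "payload": {"steps": [{"slide":[0,0,0.04],"rot":[0,0,0],"grip":0.5},{"slide":[0,0,0.04],"rot":[0,0,0],"grip":0.5},{"slide":[-0.04,-0.02,0.02],"rot":[0,0,0],"grip":0.5},{"slide":[-0.04,-0.04,0],"rot":[0,0,0],"grip":0.5},{"slide":[-0.04,-0.04,0],"rot":[0,0,0],"grip":0.5},{"slide":[0,-0.04,0],"rot":[0,0,0],"grip":0.5},{"slide":[0,-0.04,0],"rot":[0,0,0],"grip":0.5},{"slide":[0,0,0],"rot":[0,0,0],"grip":0.5}]}}

```text
time: 17.7
ee_pos: [0.4945, 0.069, 0.3751]
eef_rot: [-0.123, 0.992, -0.001, 0.001]
ft_force: [-0.9, 0.4, 0.3]
width: 0.0437
grip_force: 0.0
```

```bash
python3 - <<'E'
from h import *
s=eyes.camera("scene");t=eyes.camera("top")
save(s,"e0")
a=cv2.resize(s["pixels"][110:260,330:470],(420,450),interpolation=3)
b=cv2.resize(s["pixels"][220:400,200:420],(380,311),interpolation=3)
c=np.zeros((450,380,3),np.uint8);c[:311]=b
cv2.imwrite("pics/e1.png",np.hstack([a,c])[:,:,::-1])
for n in ["basket_grip","basket","hood"]:
    print(n,[(round(d["conf"],2),np.round(d["bbox"]).astype(int).tolist()) for d in eyes.look_for(n,s)[:2]])
E
```

```text
basket_grip [(0.61, [381, 153, 416, 207])]
basket [(0.93, [380, 153, 415, 204])]
hood [(0.85, [302, 322, 404, 398])]
```

View pics/e1.png

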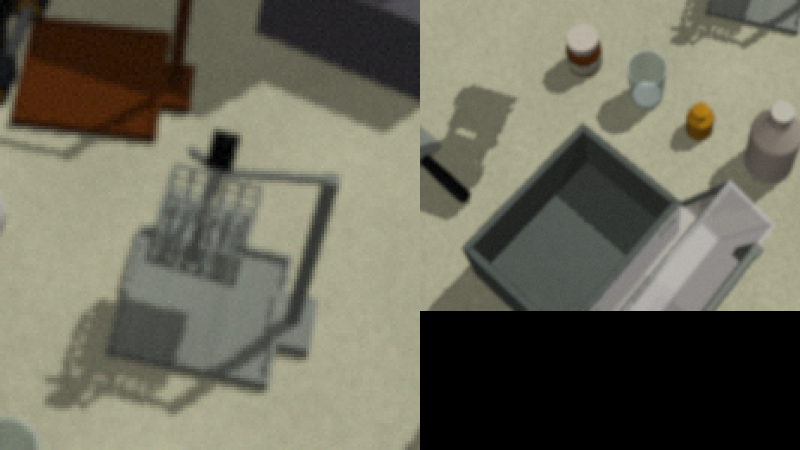

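The basket hangs free and upright on the grey hook, with its grip at crop (223,150). The hood is open and the bystanders are where they were. I'll let it settle, then hand in.

Request:
{"api": "arm_command", "payload": {"steps": [{"slide":[0,0,0],"rot":[0,0,0],"grip":0.5},{"slide":[0,0,0],"rot":[0,0,0],"grip":0.5},{"slide":[0,0,0],"rot":[0,0,0],"grip":0.5},{"slide":[0,0,0],"rot":[0,0,0],"grip":0.5},{"slide":[0,0,0],"rot":[0,0,0],"grip":0.5},{"slide":[0,0,0],"rot":[0,0,0],"grip":0.5},{"slide":[0,0,0],"rot":[0,0,0],"grip":0.5},{"slide":[0,0,0],"rot":[0,0,0],"grip":0.5}]}}

```text
time: 18.95
ee_pos: [0.4942, 0.0721, 0.3738]
eef_rot: [-0.126, 0.992, 0.0, 0.0]
ft_force: [-0.2, -0.0, 0.7]
width: 0.0436
grip_force: 0.0
```

```bash
python3 -c "
from bench import order
print(order.close_job())"
```

```text
the job is handed in; nothing more can be done
None
```

The job is handed in at about 19 s of the 70 s allowed: the hood stands open by itself and the basket hangs upright and free on the grey stand's hook with the gripper clear; no verdict came back.

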